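Eject the thick drive from the two-bay dock

ROBOT

A 7-joint arm with a two-finger parallel gripper is mounted at the origin on the work surface. World frame = base frame: x ahead of the robot, y to its left, z up, the work surface at z = 0. Lengths are in m, angles in rad, forces in N, time in s.
With the tool pointing down it reaches from about 0.4 to 0.85 m from the base axis. Payload 4.5 kg.
Tool frame: the origin (TCP) lies on the centre line of the jaws, within the pads' length; the fingertips stand 14 mm ahead of it and the grasp point (between the pads) lies 5 mm behind it (r.tcp_to_tips is the z of the fingertips in the tool frame, in m); z points along the fingers, y is the direction in which the jaws open and shut (so a half turn about z gives the same grasp; the last joint's range is limited). The gripper opens to 88 mm and grips with 3 to 60 N. Pads are 18 mm wide; open, the fingers measure 123 mm over their backs; the gripper's body (75 mm by 187 mm) begins 45 mm behind the grasp point.
Start: joints at [1.159, 0.689, -0.195, 1.565, 0.157, 0.902, -0.215], TCP at [0.27, -0.564, 0.253] pointing down, gripper open.
Joint ranges: [-3.01, 3.01], [-0.46, 2.08], [-1.47, 1.51], [0.13, 2.56], [-1, 4.14], [0.04, 2.09], [-2.66, 2.66]. Speed limits (rad/s): [2.57, 2.57, 3.14, 3.14, 3.14, 3.14, 3.14].

INTERFACE

Orientations are given as a unit quaternion [x, y, z, w].
In Python, from plant import r, viewer gives the robot as it stands.
- The arm moves only by the shell command python3 -m inch 'ROWS' [FORCE]. ROWS is JSON, a list of rows, each a list of 3 entries, a list of its own where there are three numbers: the closure, from 0 (fully open) to 1 (shut), then the shift along the tool's x, y, z in cm, then the turn about the tool's z in degrees. In form: [[fingers, [x, y, z], yaw], ...]. A call has 1 to 20 rows; each row is the pose to reach, as a shift and turn from the pose commanded when the call began, along the tool's axes at that moment; what a row does not reach only later rows make up. A row lasts 1/10 s, in which the tool goes at most 50 mm and 8.59 degrees, less where a joint would pass 70% of its speed; a pose out of reach is approached as far as the arm can. A call with a gripper value outside its range is refused whole. The fingers move at their own pace and stop on an object; FORCE is the grip in N (left out, the last holds). Time passes only in rows, so rows that repeat a pose let the fingers close. It gives the time, the measured TCP pose, the force and the opening at its end, in the units of the state.
- r.get_state(): the state, without advancing time (a new reading comes with each control period).
- viewer.snapshot(name): name is "scene" or "top" or "wrist"; returns the picture (400x640x3 uint8, red, green, blue); there is no depth.
- viewer.camera_params(name): a dict with "intrinsics" (3x3 intrinsics, pixels), "world_to_cam" (4x4, takes a point from world to camera coordinates). Camera axes: x right, y up, looking along -z (the intrinsics and any distortion apply to the point x, -y, -z); pixel columns grow to the right and rows downward; lengths in m; the calibration is good to about 2 mm. The wrist camera is an equidistant fisheye: a pixel r from the principal point sees the ray r / f radians off the axis. A picture is of the moment at which its call begins: read the wrist's pose just before it. camera_params takes no time and is no camera call; for the wrist camera it gives the pose at the moment of the call.
- r.finish_job(): hands the job in, once; it reports no verdict.
Trained networks look in the newest picture that a camera, given by its name, has taken for a name from the list of things; names that differ only in an ending like _2 or _b are one class to them, and where a whole thing is asked for, a point or a joint stands for the part that bears it (a point fixed in the world has none). Each returns a list of dicts, best first, with "p" (0 to 1); they miss things now and then, are a little off and sometimes report something else, mostly with a low value. They report only what shows in the picture. A call takes as long as a camera call. They do not tell look-alikes from the thing itself.
- viewer.outline_of(camera, name): "pixels" (400x640 bool, what is visible of it) and "bbox" ([left, top, width, height] in pixels, round what is visible of it).
The state is a dict: "clock": time; "q": joint angles; "qd": joint speeds; "joint_torque": joint torques, N m; "tool_pos": TCP position; "eef_rot": TCP orientation; "contact_force": force on the tool from outside, world axes, zero at the start; "moment": the same for the moment, N m; "opening": opening from 0.0 (shut) to 1.0 (fully open).
Only numpy, scipy, OpenCV 4.12 (cv2) and the standard library are available. Lean on these libraries where they do the work, as an engineer would, in place of code of your own. Each camera call takes 0.05 s, during which the arm holds its last target.

TASK

Push the spring-centred lever on top of the drive dock towards the bay that holds the thick drive and keep it over until that drive has been pushed right out, then let the lever come back to centre by itself. Pick up the ejected thick drive, set it down gently in the black tray, standing on its foot, and let go. Leave the slim drive in its bay and the heatsink and the mouse where they are.

Things in the scene. Friction and masses are not known exactly. Their poses are not given: they have to be found in the camera images.
- dock: Two-bay drive dock, fixed: base plate 70 (x) x 420 (y) x 8 mm; on its middle an open-sided sleeve with a roof of crossbars, 50 x 182 mm, 87 mm high, and on the roof a valve block 48 x 56 mm with round spring caps reaching 46 mm along +-y, 115 mm high. Origin: centre of the underside. y runs along the bays: left bay opens to +y, right bay to -y; drives stand on the plate, 8 mm up.
- lever (a joint): Valve lever upright in the middle of the dock's roof: rad, 0 upright, positive leaning to the dock's +y, stops at +-0.52. Pivot 110 mm above the bench, axis along the dock's x; reaches 135 mm beyond it; rod 12 mm thick, black grip 21 mm thick on its top 70 mm. Springs back to 0. Leaning it moves the ram slowly the same way; held at 0.42 to 0.5 (8 to 18 N) it pushes a drive right out in 2 to 4 s.
- lever_grip (a point): Point on the lever's axis in its black grip, 110 mm from the pivot (220 mm above the bench when upright).
- ram (a joint): Steel ejector block (30 mm long, 44 mm high) between the two drives inside the dock: m along the dock's y, 0 in the middle, stroke +-0.074. With the lever let go it creeps back to the middle in some 12 s, the lever leaning slightly meanwhile; the drive it pushed stays out.
- thick_drive: Thick drive: aluminium block 24 (x) x 85 (y) x 70 mm high, standing on a 24 mm wide dark foot, about 0.13 kg. Origin: centre of its underside, z up. Starts in either bay, origin about 60 mm from the dock's centre, outer end 12 mm out of the mouth. Pushed right out, its origin is about 133 mm from the dock's centre and it is clear of the roof.
- slim_drive: The slim drive in the other bay: same length, height and 24 mm foot, but its block is only 12 mm thick. Origin: centre of its underside.
- tray: Black shallow tray fixed to the bench, outside 135 (x) x 185 (y) x 22 mm, walls and floor 5 mm thick. Origin: centre of its underside.
- heatsink: Bystander: finned cooler, 70 x 70 x 46 mm. Origin: centre of its underside.
- mouse: Bystander: black mouse, 105 x 58 x 31 mm. Origin: centre of its underside.
- bay_left_mouth (a point): Centre of the left bay's mouth on the plate, 91 mm from the dock's origin along +y. From here the plate goes on 119 mm as open outfeed between two guide rails (28 mm apart, tops 18 mm above the bench).
- bay_right_mouth (a point): The same for the right bay, 91 mm along the dock's -y, outfeed towards -y.
There are look-alikes about, which are no part of the job. What is shaped like the thick_drive but brown or green is not meant.

How it is judged:
By the outcome, as a careful person would: the job done as asked, in the order asked, and still so for the second after the job is handed in, with the robot touching nothing.
It also fails if it takes over 64 s, if anything falls off the work surface, if the arm or the gripper's body presses on something with over 40 N, if the wrist force passes 120 N, or if a joint passes its speed limit or range.

## Working session

There is one attempt and no reset: what is moved stays moved. The work goes in short steps, Python scripts to look and compute and a shell command to move; the robot and the scene stay as the last step left them, time stands still between calls to the robot, and variables do not carry over. Pictures are saved under pics/ and viewed, and the job is handed in when it is done.

```bash
ls; mkdir -p pics; python3 - <<'E'
from plant import r, viewer
import cv2, numpy as np
s=r.get_state()
print({k:np.round(v,3) for k,v in s.items()})
for n in ["scene","top","wrist"]:
    im=viewer.snapshot(n); cv2.imwrite(f"pics/a_{n}.png",im[:,:,::-1])
    p=viewer.camera_params(n); print(n,np.round(p["intrinsics"],1).tolist(),np.round(p["world_to_cam"],3).tolist(),[k for k in p])
print(r.get_state()["clock"])
E
```

```text
pics
{'clock': np.float64(0.0), 'q': array([ 1.159,  0.69 , -0.195,  1.566,  0.157,  0.903, -0.215]), 'qd': array([ 0.   , -0.   , -0.   ,  0.001, -0.   , -0.001, -0.001]), 'joint_torque': array([ 1.0000e-03, -5.2757e+01, -1.2670e+00, -1.5343e+01, -5.3000e-02,
        6.0000e-03,  0.0000e+00]), 'tool_pos': array([ 0.269, -0.563,  0.252]), 'eef_rot': array([ 0.975,  0.221, -0.   , -0.001]), 'contact_force': array([ 0.307, -0.549, -0.235]), 'moment': array([0.018, 0.032, 0.052]), 'opening': np.float64(1.001)}
scene [[494.9, 0.0, 315.7], [0.0, 494.9, 194.1], [0.0, 0.0, 1.0]] [[-0.069, 0.998, -0.01, 0.043], [-0.593, -0.033, 0.804, 0.168], [0.802, 0.061, 0.594, -1.673], [0.0, 0.0, 0.0, 1.0]] ['intrinsics', 'world_to_cam']
top [[497.4, 0.0, 315.1], [0.0, 497.4, 204.2], [0.0, 0.0, 1.0]] [[-0.001, -1.0, 0.009, 0.004], [0.998, -0.001, 0.064, -0.499], [-0.064, 0.009, 0.998, -1.513], [0.0, 0.0, 0.0, 1.0]] ['intrinsics', 'world_to_cam']
wrist [[309.7, 0.0, 317.2], [0.0, 309.7, 193.7], [0.0, 0.0, 1.0]] [[0.431, -0.902, -0.003, -0.625], [0.86, 0.412, -0.301, 0.039], [0.272, 0.127, 0.954, -0.391], [0.0, 0.0, 0.0, 1.0]] ['intrinsics', 'world_to_cam']
0.15
```

View pics/a_scene.png

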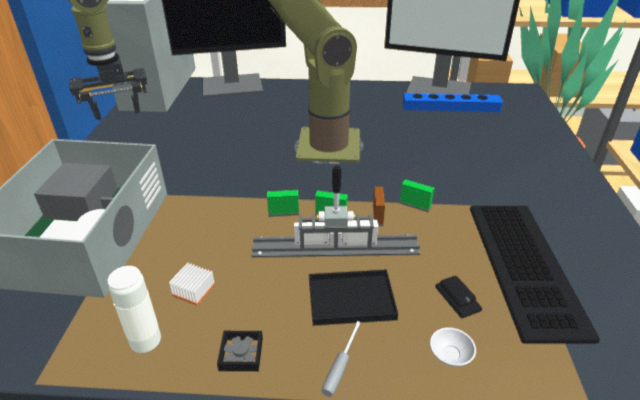

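View pics/a_top.png

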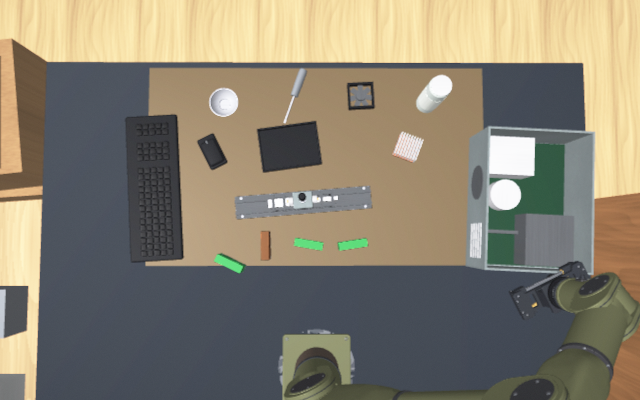

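View pics/a_wrist.png

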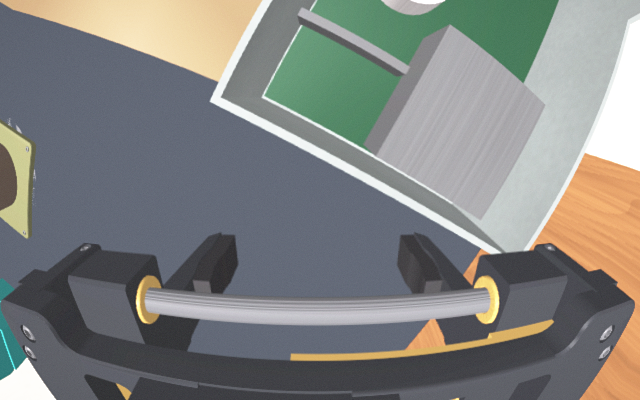

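```bash
cat > h.py <<'E'
import cv2, numpy as np
from plant import r, viewer
def proj(cam,P,p=None):
    p=p or viewer.camera_params(cam); K=np.array(p["intrinsics"]); T=np.array(p["world_to_cam"])
    P=np.atleast_2d(P); c=P@T[:3,:3].T+T[:3,3]; c=c*[1,-1,-1]
    if cam=="wrist":
        rho=np.hypot(c[:,0],c[:,1]); th=np.arctan2(rho,c[:,2]); d=np.c_[c[:,0]/rho*th,c[:,1]/rho*th]
    else: d=c[:,:2]/c[:,2:]
    return d*[K[0,0],K[1,1]]+K[:2,2]
def ray(cam,uv,z,p=None):
    p=p or viewer.camera_params(cam); K=np.array(p["intrinsics"]); T=np.array(p["world_to_cam"])
    uv=np.atleast_2d(uv).astype(float); d=(uv-K[:2,2])/[K[0,0],K[1,1]]
    if cam=="wrist":
        t=np.hypot(d[:,0],d[:,1]); v=np.c_[d/t[:,None]*np.sin(t)[:,None],np.cos(t)]
    else: v=np.c_[d,np.ones(len(d))]
    v=(v*[1,-1,-1])@T[:3,:3]; o=-T[:3,:3].T@T[:3,3]
    return o+v*((z-o[2])/v[:,2])[:,None]
def crop(src,x0,y0,x1,y1,k,out):
    im=cv2.imread(src)[y0:y1,x0:x1]; cv2.imwrite(out,cv2.resize(im,None,fx=k,fy=k,interpolation=cv2.INTER_CUBIC))
E
python3 - <<'E'
from h import *
crop("pics/a_top.png",220,170,390,270,4.5,"pics/b_top.png")
crop("pics/a_scene.png",240,160,440,265,4,"pics/b_scene.png")
for cam in ["top","scene"]:
    for n in ["dock","lever","thick_drive","slim_drive","tray"]:
        for o in viewer.outline_of(cam,n):
            m=o["pixels"].astype(np.uint8); ys,xs=np.nonzero(m)
            print(cam,n,round(o["p"],2),o["bbox"],len(xs),np.round(cv2.minAreaRect(np.c_[xs,ys].astype(np.float32))[0:1],1),np.round(cv2.minAreaRect(np.c_[xs,ys].astype(np.float32))[1:2],1), cv2.minAreaRect(np.c_[xs,ys].astype(np.float32))[2])
E
```

```text
top dock 0.79 [235.4, 184.7, 136.8, 34.3] 2867 [[303.2 202.6]] [[ 23.5 136. ]] 85.2363510131836
top lever 0.55 [301.4, 189.3, 4.2, 12.3] 41 [[302.5 197.5]] [[7. 5.]] 90.0
top thick_drive 0.73 [260.1, 228.6, 9.8, 29.4] 256 [[265.5 245. ]] [[28.  9.]] 90.0
top thick_drive 0.66 [336.8, 238.8, 29.7, 12.1] 243 [[352.5 244.5]] [[ 9.3 29.6]] 84.2894058227539
top thick_drive 0.52 [212.7, 254.3, 35.6, 20.6] 332 [[229.7 263.1]] [[30.9 11.2]] 26.56505012512207
top thick_drive 0.5 [291.1, 237.7, 33.7, 14.0] 238 [[308.4 243.9]] [[29.1  8.4]] 10.007979393005371
top tray 0.93 [256.9, 121.0, 64.6, 52.3] 2622 [[289.5 146.4]] [[44.4 60.1]] 82.33319854736328
scene dock 0.74 [254.8, 168.2, 165.6, 90.3] 4657 [[335.1 211.3]] [[ 90.6 167.1]] 89.42127990722656
scene dock 0.41 [331.7, 231.9, 9.5, 13.9] 71 [[334.5 239. ]] [[10. 11.]] 90.0
scene lever 0.6 [332.3, 166.5, 11.0, 50.3] 349 [[336. 190.]] [[48.  8.]] 90.0
scene thick_drive 0.96 [319.9, 188.8, 27.7, 29.7] 431 [[330.5 203. ]] [[24. 31.]] 90.0
scene thick_drive 0.92 [267.5, 191.2, 29.8, 27.2] 755 [[282.5 203.7]] [[24.6 31.2]] 87.39744567871094
scene thick_drive 0.68 [341.2, 221.4, 37.2, 23.6] 533 [[359.5 233. ]] [[24. 35.]] 90.0
scene thick_drive 0.63 [402.7, 181.7, 28.4, 30.1] 721 [[416.  195.9]] [[31.5 25. ]] 14.03624439239502
scene thick_drive 0.55 [371.4, 187.0, 13.0, 39.6] 387 [[378.5 206. ]] [[38. 11.]] 90.0
scene thick_drive 0.41 [332.4, 166.9, 5.8, 47.7] 357 [[335.7 190. ]] [[ 8.4 48. ]] 1.5074357986450195
scene slim_drive 0.81 [295.3, 221.0, 30.9, 28.4] 511 [[310.5 234. ]] [[24. 33.]] 90.0
scene tray 0.86 [309.0, 271.8, 87.7, 54.8] 4376 [[352.6 297.1]] [[53.8 87.2]] 86.18592071533203
```

View pics/b_top.png

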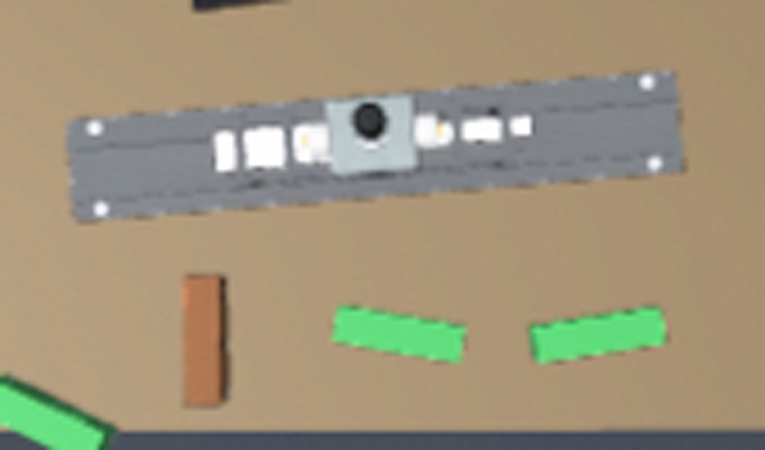

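View pics/b_scene.png

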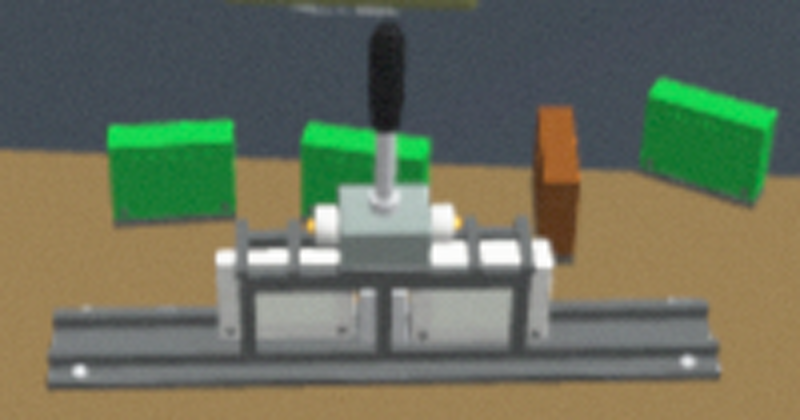

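```bash
python3 - <<'E'
from h import *
c=np.array([(68,120),(675,70),(685,170),(77,220)])/4.5+[220,170]-0.4
P=ray("top",c,0.008); print("corners",np.round(P,4)); C=P.mean(0); print("dock c",C)
print("lengths",[round(np.linalg.norm(P[i]-P[(i+1)%4]),4) for i in range(4)])
d=(P[0]+P[3]-P[1]-P[2])[:2]; print("axis deg",np.degrees(np.arctan2(d[1],d[0])))
print("lever top", ray("top",[np.array([369,121])/4.5+[220,170]-.4],0.245))
# scene check: lever top, plate corners
u=d/np.linalg.norm(d); n=np.array([u[1],-u[0]])
Q=[[*(C[:2]+a*u*.21+b*n*.035),.008] for a in(-1,1) for b in(-1,1)]
print("scene proj corners",proj("scene",Q).round(1)); print("lever top/grip", proj("scene",[[*C[:2],.245],[*C[:2],.22]]).round(1))
print("blocks left/right", proj("top",[[*(C[:2]+u*.06),.078],[*(C[:2]-u*.06),.078]]).round(1))
o=viewer.outline_of("top","tray")[0]["pixels"].astype(np.uint8)
cs=max(cv2.findContours(o,0,2)[0],key=cv2.contourArea); b=cv2.boxPoints(cv2.minAreaRect(cs)); 
T=ray("top",b,0.022); print("tray",T.round(3),T.mean(0),[round(np.linalg.norm(T[i]-T[(i+1)%4]),4) for i in range(4)])
for n in ["heatsink","mouse"]:
    for o in viewer.outline_of("top",n)[:2]: 
        x,y,w,h=o["bbox"]; print(n,o["p"],ray("top",[[x+w/2,y+h/2]],.02).round(3))
print(viewer.outline_of("top","tray")[0]["bbox"], r.get_state()["clock"])
from scipy.spatial.transform import Rotation as R
print(R.from_quat(r.get_state()["eef_rot"]).as_matrix().round(3))
E
```

```text
corners [[ 0.5237  0.2516  0.008 ]
 [ 0.5581 -0.1656  0.008 ]
 [ 0.4891 -0.1719  0.008 ]
 [ 0.4551  0.2448  0.008 ]]
dock c [0.50650582 0.03971602 0.008     ]
lengths [np.float64(0.4186), np.float64(0.0693), np.float64(0.4181), np.float64(0.069)]
axis deg 94.68629814325367
lever top [[0.50412662 0.04085395 0.245     ]]
scene proj corners [[253.2 236.5]
 [250.7 255.2]
 [414.6 234. ]
 [419.5 252.5]]
lever top/grip [[335.9 166.3]
 [335.8 175.5]]
blocks left/right [[282.7 201.8]
 [323.3 198.5]]
tray [[ 0.733  0.183  0.022]
 [ 0.758 -0.001  0.022]
 [ 0.621 -0.019  0.022]
 [ 0.596  0.164  0.022]] [0.67687599 0.08210124 0.022     ] [np.float64(0.1857), np.float64(0.1384), np.float64(0.1847), np.float64(0.1382)]
heatsink 0.97 [[ 0.678 -0.284  0.02 ]]
mouse 0.57 [[0.658 0.327 0.02 ]]
[256.9, 121.0, 64.6, 52.3] 0.85
[[ 0.902  0.431  0.   ]
 [ 0.431 -0.902 -0.   ]
 [-0.     0.    -1.   ]]
```

Candidates for the thick drive, scene pixels:
- silver block in the right-hand bay (359,233)
- slim drive (310,234)
- green look-alikes (282,204), (330,203) and (416,196)
- brown look-alike (378,206)

In the crops, the left bay in the top view (world +y, right in the scene view) shows wide white patches about 24 mm across. The other bay shows patches of about 12 mm. I'll check that once in a close crop with measured widths.

```bash
python3 - <<'E'
from h import *
crop("pics/a_top.png",260,182,346,218,9,"pics/c_top.png")
s=r.get_state()
C=np.array([.5055,.040]);a=np.radians(94.7);u=np.array([np.cos(a),np.sin(a)])
from scipy.spatial.transform import Rotation as R
M=R.from_quat(s["eef_rot"]).as_matrix()
t=np.array([*(C-u*.045),.285]); print("target",t,"tool shift cm",(M.T@(t-s["tool_pos"])*100).round(2))
print("tool x ang",np.degrees(np.arctan2(M[1,0],M[0,0])))
E
```

```text
target [ 0.50918723 -0.00484868  0.285     ] tool shift cm [ 45.73 -40.11  -3.23]
tool x ang 25.543863414638064
```

View pics/c_top.png

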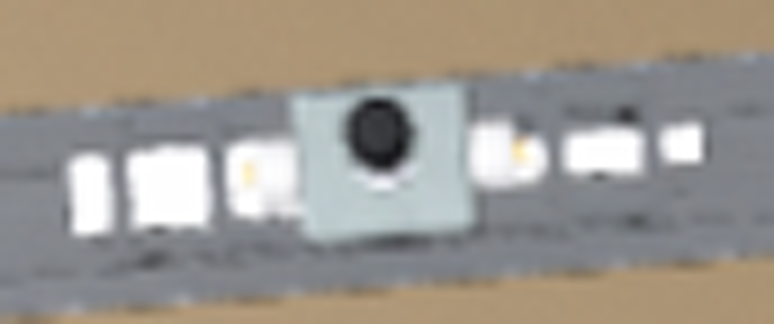

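```bash
python3 -m inch '[[1,[0,0,-4],0],[1,[1,-3,-8],0],[1,[3,-6,-10],0],[1,[4.5,-9.5,-10],0],[1,[6,-13,-10],0],[1,[7.5,-16,-10],0],[1,[9,-19,-10],-7],[1,[12,-21,-10],-14],[1,[15.5,-23,-10],-21],[1,[19,-25,-10],-28],[1,[22.5,-27,-9.5],-35],[1,[26,-29,-9],-42],[1,[29.5,-31,-8.5],-49],[1,[33,-33,-8],-56],[1,[36.5,-35,-7],-63],[1,[40,-37,-6],-69],[1,[43,-38.5,-5],-69],[1,[45.7,-40.1,-3.2],-69],[1,[45.7,-40.1,-3.2],-69],[1,[45.7,-40.1,-3.2],-69]]' 20
python3 - <<'E'
from h import *
from scipy.spatial.transform import Rotation as R
im=viewer.snapshot("scene"); cv2.imwrite("pics/d.png",im[:,:,::-1]); crop("pics/d.png",200,60,460,280,3,"pics/d_scene.png")
s=r.get_state();M=R.from_quat(s["eef_rot"]).as_matrix();print(s["clock"],s["tool_pos"],s["opening"],s["contact_force"],np.degrees(np.arctan2(M[1,0],M[0,0])),s["q"].round(2))
E
```

```text
clock: 2.85
tool_pos: [0.5087, -0.0048, 0.2844]
eef_rot: [0.678, 0.735, -0.001, -0.0]
contact_force: [0.4, -0.7, -0.3]
opening: 0.001
2.9 [ 0.50855085 -0.0058043   0.28473251] 0.0064567353422249445 [-0.25720619 -0.7470502   0.30109387] 94.52224373665342 [ 0.29  0.54 -0.58  1.86  0.38  0.86 -0.4 ]
```

View pics/d_scene.png

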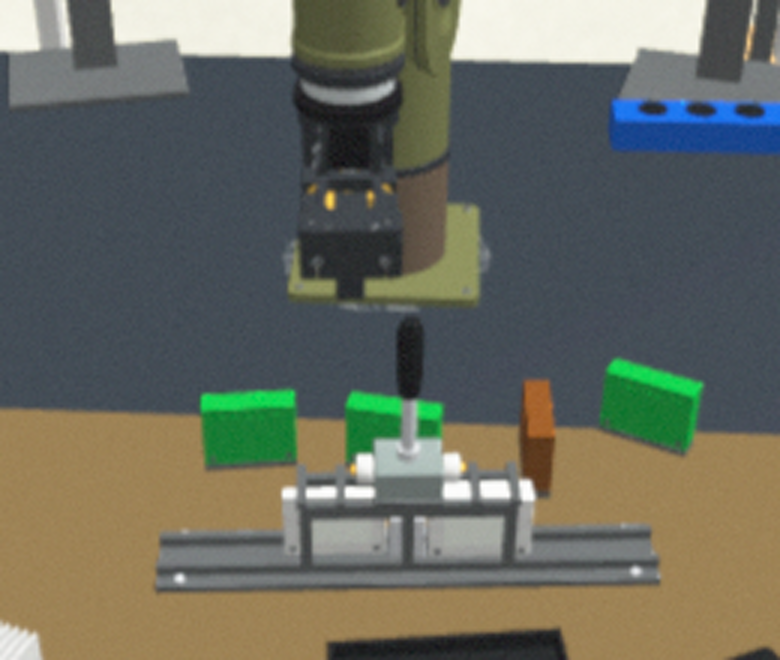

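```bash
python3 -m inch '[[1,[0,0,3],0],[1,[0,0,6],0],[1,[0,0,7.8],0],[1,[1,0,7.8],0],[1,[2,0,7.8],0],[1,[2.7,0,7.8],0],[1,[3.3,0,7.8],0],[1,[3.9,0,7.8],0],[1,[4.5,0,7.8],0],[1,[5,0,7.8],0],[1,[5.5,0,7.8],0],[1,[6,0,7.8],0],[1,[6.4,0,7.8],0],[1,[6.4,0,7.8],0]]' 20
python3 - <<'E'
from h import *
im=viewer.snapshot("scene"); cv2.imwrite("pics/e.png",im[:,:,::-1]); crop("pics/e.png",230,120,440,275,3.7,"pics/e_scene.png")
s=r.get_state();print(s["clock"],s["tool_pos"],s["contact_force"])
E
```

```text
clock: 4.3
tool_pos: [0.5047, 0.0524, 0.2064]
eef_rot: [0.68, 0.733, -0.003, 0.003]
contact_force: [5.2, -13.3, -4.5]
opening: 0.001
4.35 [0.50473949 0.0522869  0.20641159] [  4.78757901 -14.00959686  -3.33081642]
```

View pics/e_scene.png

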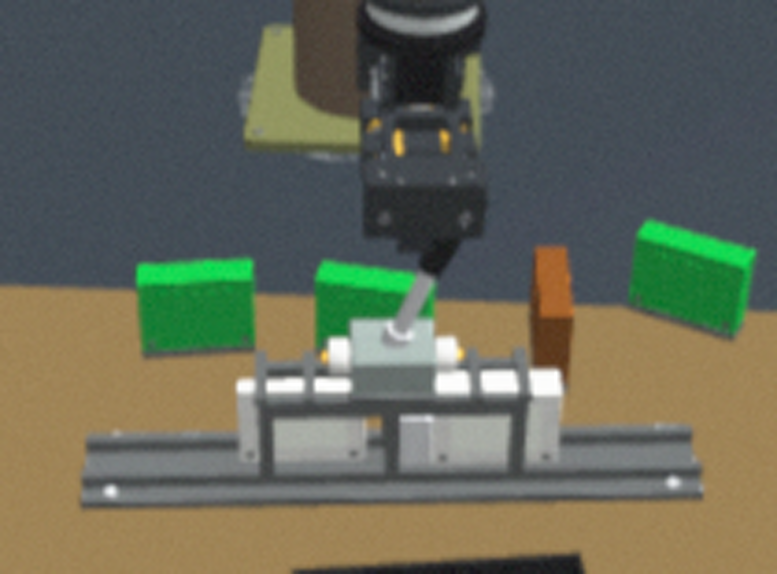

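```bash
python3 -m inch '[[1,[0.2,0,0],0],[1,[0.4,0,0],0],[1,[0.4,0,0],0],[1,[0.4,0,0],0],[1,[0.4,0,0],0],[1,[0.4,0,0],0],[1,[0.4,0,0],0],[1,[0.4,0,0],0],[1,[0.4,0,0],0],[1,[0.4,0,0],0]]' 20
python3 - <<'E'
from h import *
im=viewer.snapshot("scene"); cv2.imwrite("pics/f.png",im[:,:,::-1]); crop("pics/f.png",230,120,440,275,3.7,"pics/f_scene.png")
s=r.get_state();print(s["clock"],s["tool_pos"],s["contact_force"])
E
```

```text
clock: 5.35
tool_pos: [0.5043, 0.0555, 0.2062]
eef_rot: [0.681, 0.732, -0.004, 0.003]
contact_force: [5.4, -14.6, -6.7]
opening: 0.007
5.4 [0.50427536 0.05554889 0.20617179] [  4.44112899 -14.36560731  -5.82276364]
```

View pics/f_scene.png

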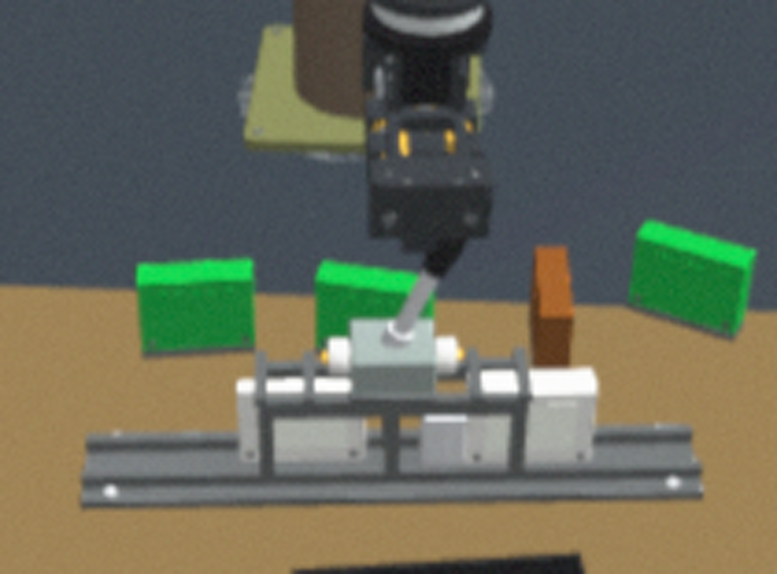

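```bash
python3 -m inch '[[1,[0,0,0],0],[1,[0,0,0],0],[1,[0,0,0],0],[1,[0,0,0],0],[1,[0,0,0],0],[1,[0,0,0],0],[1,[0,0,0],0],[1,[0,0,0],0],[1,[0,0,0],0],[1,[0,0,0],0],[1,[0,0,0],0],[1,[0,0,0],0],[1,[0,0,0],0],[1,[0,0,0],0],[1,[0,0,0],0],[1,[0,0,0],0],[1,[0,0,0],0],[1,[0,0,0],0],[1,[0,0,0],0],[1,[0,0,0],0]]'
python3 - <<'E'
from h import *
im=viewer.snapshot("scene"); cv2.imwrite("pics/g.png",im[:,:,::-1]); crop("pics/g.png",230,120,440,275,3.7,"pics/g_scene.png")
s=r.get_state();print(s["clock"],s["tool_pos"],s["contact_force"])
E
```

```text
clock: 7.4
tool_pos: [0.5041, 0.0564, 0.2062]
eef_rot: [0.681, 0.733, -0.004, 0.003]
contact_force: [4.5, -13.3, -5.2]
opening: 0.007
7.45 [0.50410341 0.05640598 0.2062301 ] [  4.65386236 -13.19532992  -5.66051186]
```

View pics/g_scene.png

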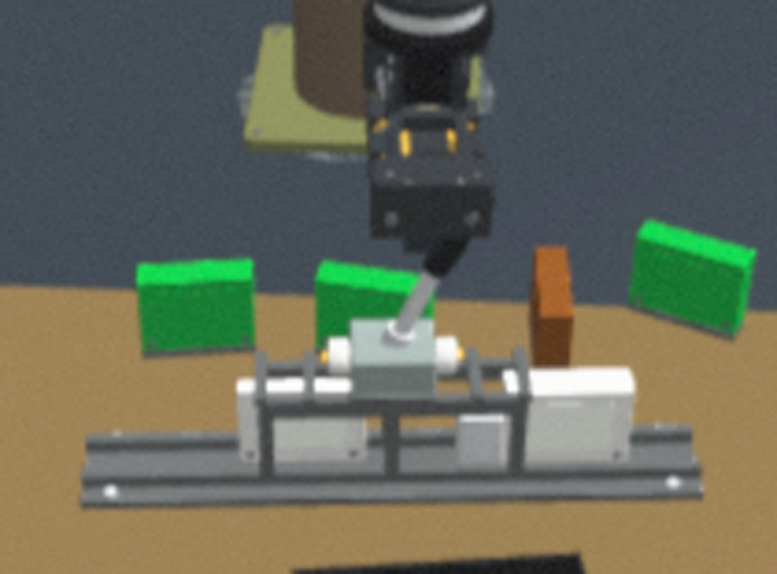

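```bash
python3 -m inch '[[1,[0.2,0,0],0],[1,[0.2,0,0],0],[1,[0.2,0,0],0],[1,[0.2,0,0],0],[1,[0.2,0,0],0],[1,[0.2,0,0],0],[1,[0.2,0,0],0],[1,[0.2,0,0],0],[1,[0.2,0,0],0],[1,[0.2,0,0],0],[1,[0.2,0,0],0],[1,[0.2,0,0],0],[1,[0.2,0,0],0],[1,[0.2,0,0],0],[1,[0.2,0,0],0],[1,[0.2,0,0],0],[1,[0.2,0,0],0],[1,[0.2,0,0],0],[1,[0.2,0,0],0],[1,[0.2,0,0],0]]'
python3 - <<'E'
from h import *
im=viewer.snapshot("scene"); cv2.imwrite("pics/g2.png",im[:,:,::-1]); crop("pics/g2.png",230,120,440,275,3.7,"pics/g2_scene.png")
s=r.get_state();print(s["clock"],s["tool_pos"],s["contact_force"])
E
```

```text
clock: 9.45
tool_pos: [0.5037, 0.0587, 0.2064]
eef_rot: [0.68, 0.733, -0.004, 0.003]
contact_force: [3.3, -11.6, -4.1]
opening: 0.003
9.5 [0.50372453 0.05876162 0.20642801] [  3.37849481 -11.5370716   -2.78653131]
```

View pics/g2_scene.png

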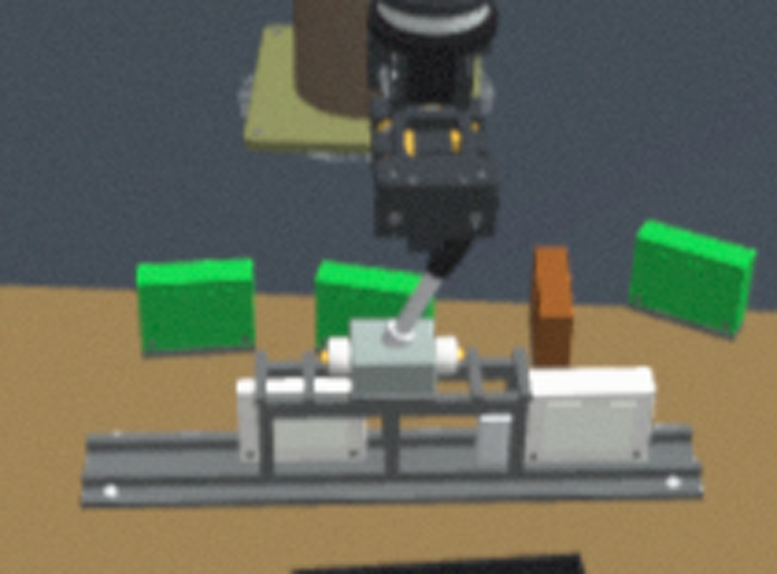

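```bash
python3 -m inch '[[1,[0.2,0,0],0],[1,[0.4,0,0],0],[1,[0.4,0,0],0],[1,[0.4,0,0],0],[1,[0.4,0,0],0],[1,[0.4,0,0],0],[1,[0.4,0,0],0],[1,[0.4,0,0],0],[1,[0.4,0,0],0],[1,[0.4,0,0],0],[1,[0.4,0,0],0],[1,[0.4,0,0],0],[1,[0.4,0,0],0],[1,[0.4,0,0],0],[1,[0.4,0,0],0],[1,[0.4,0,0],0],[1,[0.4,0,0],0],[1,[0.4,0,0],0],[1,[0.4,0,0],0],[1,[0.4,0,0],0]]'
python3 - <<'E'
from h import *
im=viewer.snapshot("scene"); cv2.imwrite("pics/g3.png",im[:,:,::-1]); crop("pics/g3.png",230,120,440,275,3.7,"pics/g3_scene.png")
s=r.get_state();print(s["clock"],s["tool_pos"],s["contact_force"])
E
```

```text
clock: 11.5
tool_pos: [0.5032, 0.062, 0.2064]
eef_rot: [0.681, 0.733, -0.004, 0.003]
contact_force: [3.1, -12.6, -3.2]
opening: 0.002
11.55 [0.50317308 0.06206661 0.20640895] [  3.8200997  -13.880488    -2.13948164]
```

View pics/g3_scene.png

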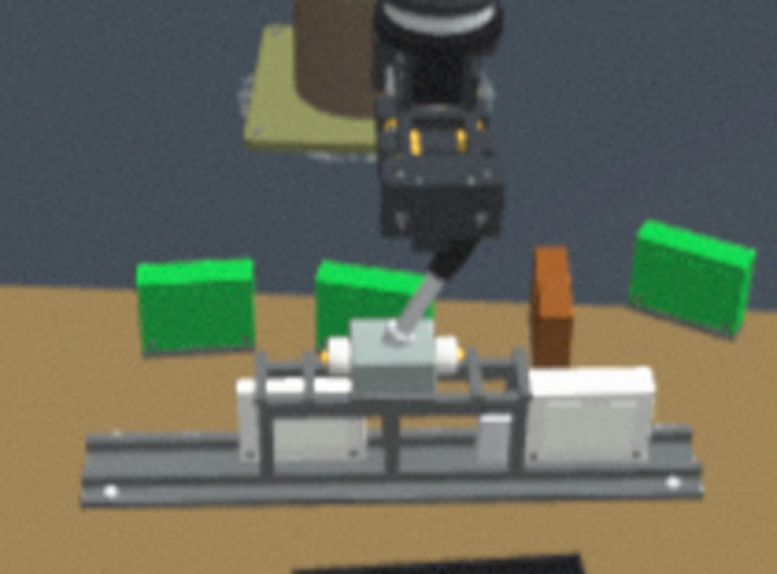

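```bash
python3 - <<'E'
from h import *
C=np.array([.5055,.040]);a=np.radians(94.7);u=np.array([np.cos(a),np.sin(a)]);n=np.array([u[1],-u[0]])
for d in (.125,.133):
    P=[[*(C+u*(d+s*.0425)+n*q*.012),.078] for s in(-1,1) for q in(-1,1)]
    print(d,((proj("scene",P)-[230,120])*3.7).round(0).tolist())
for o in viewer.outline_of("scene","thick_drive"):
    x,y,w,h=o["bbox"]; print(round(o["p"],2),((np.array([x,y,x+w,y+h])-[230,120,230,120])*3.7).round())
E
```

```text
0.125 [[511.0, 367.0], [514.0, 390.0], [637.0, 365.0], [643.0, 388.0]]
0.133 [[523.0, 367.0], [526.0, 390.0], [649.0, 365.0], [655.0, 388.0]]
0.8 [524. 368. 659. 469.]
0.8 [131. 252. 255. 363.]
0.76 [528. 244. 574. 384.]
0.66 [323. 257. 426. 365.]
0.6 [628. 226. 744. 345.]
```

```bash
python3 -m inch '[[0.7,[-1.5,0,0],0],[0.4,[-3.5,0,0],0],[0.4,[-6,0,0],0],[0.4,[-8.5,0,0],0],[0.4,[-8.5,0,-3],0],[0.4,[-8.5,0,-7],0],[0.4,[-8.5,0,-11],0],[0.4,[-8.5,0,-11],0]]' 20
python3 - <<'E'
from h import *
from scipy.spatial.transform import Rotation as R
im=viewer.snapshot("scene"); cv2.imwrite("pics/h.png",im[:,:,::-1]); crop("pics/h.png",230,120,440,275,3.7,"pics/h_scene.png")
s=r.get_state();M=R.from_quat(s["eef_rot"]).as_matrix();print(s["clock"],s["tool_pos"],s["contact_force"],np.degrees(np.arctan2(M[1,0],M[0,0])),s["opening"])
C=np.array([.5055,.040]);a=np.radians(94.7);u=np.array([np.cos(a),np.sin(a)])
print((M.T@(np.array([*(C+u*.133),.055])-s["tool_pos"])*100).round(2))
E
```

```text
clock: 12.4
tool_pos: [0.5129, -0.0142, 0.3221]
eef_rot: [0.678, 0.735, 0.005, 0.004]
contact_force: [0.7, 0.4, -0.6]
opening: 0.6
12.45 [ 0.51142148 -0.01486433  0.31957146] [0.11058671 0.22707143 0.22099216] 94.55465071978297 0.6019831017501702
[18.81 -0.37 26.46]
```

View pics/h_scene.png

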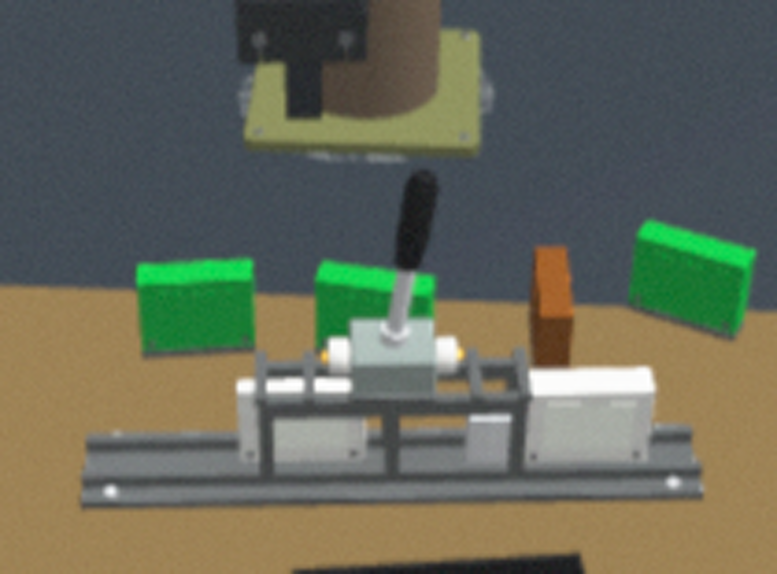

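```bash
python3 -m inch '[[0.4,[4,0,0],0],[0.4,[8,-0.1,0],0],[0.4,[12,-0.2,0],0],[0.4,[16,-0.3,0],0],[0.4,[18.8,-0.4,3],0],[0.4,[18.8,-0.4,7],0],[0.4,[18.8,-0.4,11],0],[0.4,[18.8,-0.4,15],0],[0.4,[18.8,-0.4,18],0],[0.4,[18.8,-0.4,18],0],[0.4,[18.8,-0.4,18],0]]' 20
python3 - <<'E'
from h import *
from scipy.spatial.transform import Rotation as R
s=r.get_state();p=viewer.camera_params("wrist")
im=viewer.snapshot("wrist"); 
M=R.from_quat(s["eef_rot"]).as_matrix();print(s["clock"],s["tool_pos"],np.degrees(np.arctan2(M[1,0],M[0,0])),s["opening"])
C=np.array([.5055,.040]);a=np.radians(94.7);u=np.array([np.cos(a),np.sin(a)]);n=np.array([u[1],-u[0]])
P=[[*(C+u*(.133+i*.0425)+n*j*.012),.078] for i,j in((-1,-1),(-1,1),(1,1),(1,-1))]
im=np.ascontiguousarray(im[:,:,::-1]); cv2.imwrite("pics/i0.png",im)
cv2.polylines(im,[proj("wrist",P,p).round().astype(int)],True,(0,0,255),1)
cv2.imwrite("pics/i.png",im)
t=viewer.snapshot("top"); cv2.imwrite("pics/it.png",t[:,:,::-1]); crop("pics/it.png",220,150,390,270,4.5,"pics/it_c.png")
print((M.T@(np.array([*(C+u*.133),.058])-s["tool_pos"])*100).round(2))
E
```

```text
clock: 13.55
tool_pos: [0.4903, 0.1714, 0.1365]
eef_rot: [0.678, 0.735, -0.001, -0.0]
contact_force: [0.7, -0.7, -0.5]
opening: 0.601
13.55 [0.49028247 0.17143487 0.13653405] 94.59125213217156 0.6010735644608012
[0.08 0.45 7.85]
```

View pics/i.png

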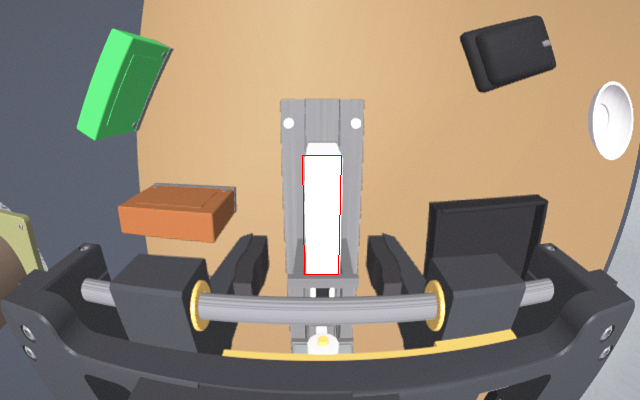

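View pics/it_c.png

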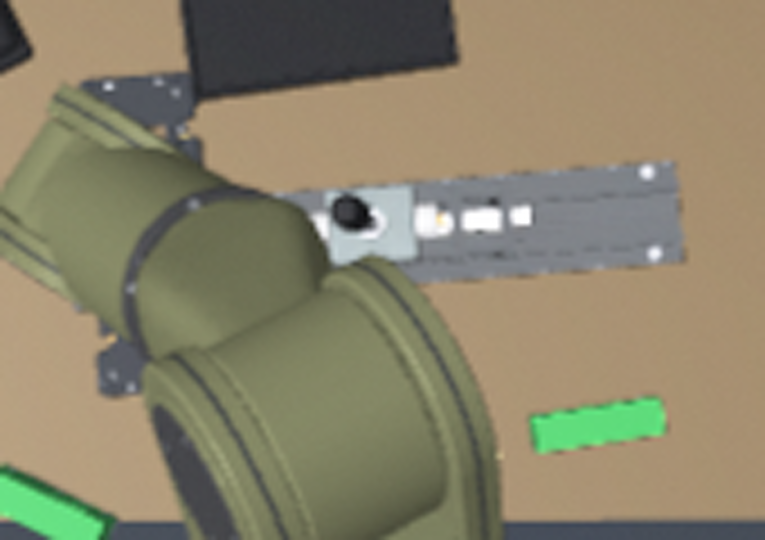

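```bash
python3 -m inch '[[0.4,[0.1,0.4,0],0],[0.4,[0.1,0.4,2],0],[0.4,[0.1,0.4,4],0],[0.4,[0.1,0.4,5.5],0],[0.4,[0.1,0.4,6.8],0],[0.4,[0.1,0.4,7.8],0],[0.4,[0.1,0.4,7.8],0],[0.4,[0.1,0.4,7.8],0]]' 15
python3 - <<'E'
from h import *
s=r.get_state();im=viewer.snapshot("wrist");cv2.imwrite("pics/j.png",im[:,:,::-1])
print(s["clock"],s["tool_pos"],s["contact_force"])
im=viewer.snapshot("scene"); cv2.imwrite("pics/js.png",im[:,:,::-1]); crop("pics/js.png",230,120,440,275,3.7,"pics/js_c.png")
E
```

```text
clock: 14.45
tool_pos: [0.4953, 0.1726, 0.0593]
eef_rot: [0.679, 0.735, 0.0, 0.0]
contact_force: [0.4, 0.9, 0.2]
opening: 0.6
14.45 [0.4953391  0.17257453 0.05929744] [0.36367216 0.9028496  0.19069276]
```

View pics/j.png

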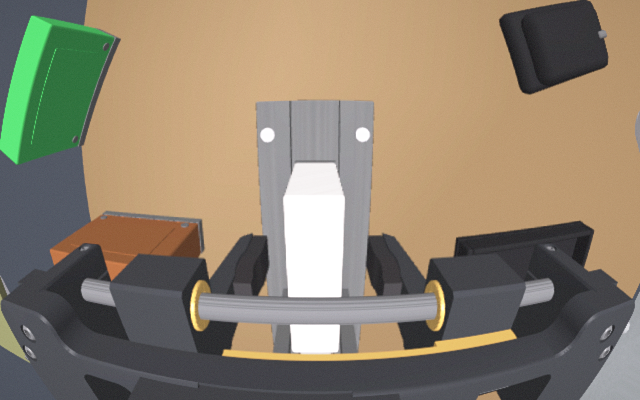

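View pics/js_c.png

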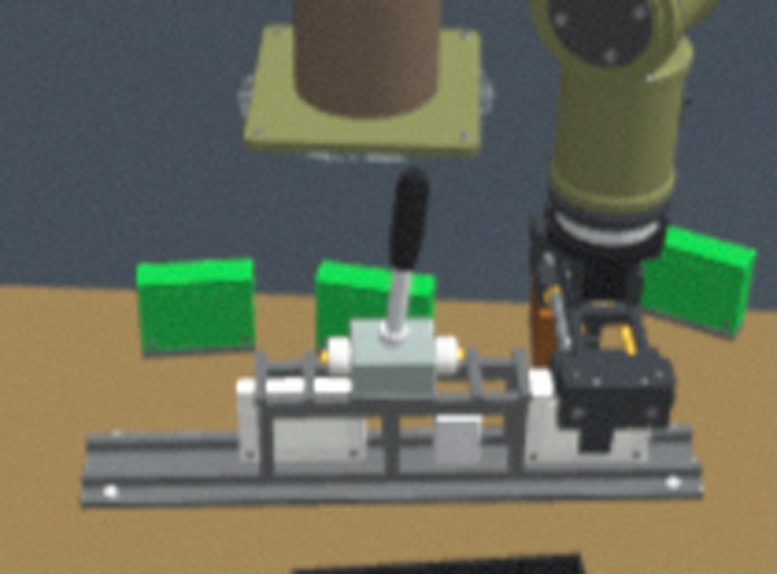

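```bash
python3 -m inch '[[0.4,[0,0,0],0],[0.4,[0,0,0],0],[0.4,[0,0,0],0],[0.4,[0,0,0],0],[0.4,[0,0,0],0],[0.4,[0,0,0],0],[0.4,[0,0,0],0],[0.4,[0,0,0],0],[0.4,[0,0,0],0],[0.4,[0,0,0],0],[0.4,[0,0,0],0],[0.4,[0,0,0],0],[0.4,[0,0,0],0],[0.4,[0,0,0],0],[0.4,[0,0,0],0],[0.4,[0,0,0],0],[0.4,[0,0,0],0],[0.4,[0,0,0],0],[0.4,[0,0,0],0],[0.4,[0,0,0],0]]' 15 >/dev/null
python3 -m inch '[[0.4,[0,0,0],0],[0.4,[0,0,0],0],[0.4,[0,0,0],0],[0.4,[0,0,0],0],[0.4,[0,0,0],0],[0.4,[0,0,0],0],[0.4,[0,0,0],0],[0.4,[0,0,0],0],[0.4,[0,0,0],0],[0.4,[0,0,0],0],[0.4,[0,0,0],0],[0.4,[0,0,0],0],[0.4,[0,0,0],0],[0.4,[0,0,0],0],[0.4,[0,0,0],0],[0.4,[0,0,0],0],[0.4,[0,0,0],0],[0.4,[0,0,0],0],[0.4,[0,0,0],0],[0.4,[0,0,0],0]]' 15 >/dev/null
python3 -m inch '[[0.4,[0,0,0],0],[0.4,[0,0,0],0],[0.4,[0,0,0],0],[0.4,[0,0,0],0],[0.4,[0,0,0],0],[0.4,[0,0,0],0],[0.4,[0,0,0],0],[0.4,[0,0,0],0],[0.4,[0,0,0],0],[0.4,[0,0,0],0],[0.4,[0,0,0],0],[0.4,[0,0,0],0],[0.4,[0,0,0],0],[0.4,[0,0,0],0],[0.4,[0,0,0],0],[0.4,[0,0,0],0],[0.4,[0,0,0],0],[0.4,[0,0,0],0],[0.4,[0,0,0],0],[0.4,[0,0,0],0]]' 15 >/dev/null
python3 -m inch '[[0.4,[0,0,0],0],[0.4,[0,0,0],0],[0.4,[0,0,0],0],[0.4,[0,0,0],0],[0.4,[0,0,0],0],[0.4,[0,0,0],0],[0.4,[0,0,0],0],[0.4,[0,0,0],0],[0.4,[0,0,0],0],[0.4,[0,0,0],0],[0.4,[0,0,0],0],[0.4,[0,0,0],0],[0.4,[0,0,0],0],[0.4,[0,0,0],0],[0.4,[0,0,0],0],[0.4,[0,0,0],0],[0.4,[0,0,0],0],[0.4,[0,0,0],0],[0.4,[0,0,0],0],[0.4,[0,0,0],0]]' 15
python3 - <<'E'
from h import *
im=viewer.snapshot("scene"); cv2.imwrite("pics/ks.png",im[:,:,::-1]); crop("pics/ks.png",230,120,440,275,3.7,"pics/ks_c.png")
E
```

```text
clock: 22.55
tool_pos: [0.4949, 0.1724, 0.0587]
eef_rot: [0.679, 0.735, -0.0, 0.0]
contact_force: [-0.2, -0.6, -1.3]
opening: 0.6
```

View pics/ks_c.png

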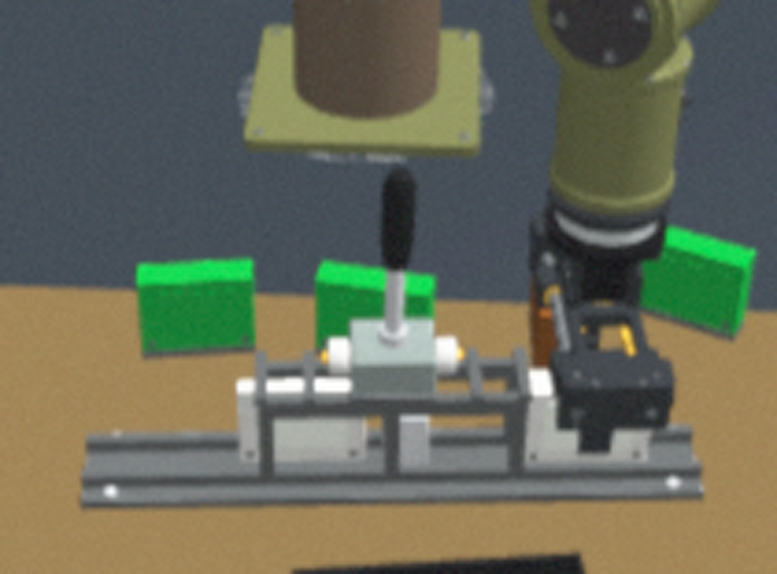

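```bash
python3 -m inch '[[1,[0,0,0],0],[1,[0,0,0],0],[1,[0,0,0],0],[1,[0,0,0],0],[1,[0,0,0],0],[1,[0,0,0],0],[1,[0,0,0],0],[1,[0,0,0],0],[1,[0,0,-0.5],0],[1,[0,0,-1.5],0],[1,[0,0,-3],0],[1,[0,0,-5],0],[1,[0,0,-7],0],[1,[0,0,-7],0],[1,[0,0,-7],0]]' 15
python3 - <<'E'
from h import *
from scipy.spatial.transform import Rotation as R
s=r.get_state();im=viewer.snapshot("wrist");cv2.imwrite("pics/l.png",im[:,:,::-1])
M=R.from_quat(s["eef_rot"]).as_matrix();ang=np.degrees(np.arctan2(M[1,0],M[0,0]))
print(s["clock"],s["tool_pos"],s["contact_force"],s["opening"]*88,ang)
print((M.T@(np.array([.677,.082,s["tool_pos"][2]])-s["tool_pos"])*100).round(2),"yaw",ang-97.6)
im=viewer.snapshot("scene"); cv2.imwrite("pics/ls.png",im[:,:,::-1]); crop("pics/ls.png",230,120,440,335,2.7,"pics/ls_c.png")
E
```

```text
clock: 24.1
tool_pos: [0.4951, 0.1719, 0.1291]
eef_rot: [0.679, 0.734, 0.0, 0.0]
contact_force: [-0.3, -0.1, -1.6]
opening: 0.271
24.1 [0.49506443 0.1718535  0.12908363] [-0.282306   -0.135127   -1.55902686] 23.87696538210819 94.50329051588666
[-10.39  17.43   0.02] yaw -3.096709484113333
```

View pics/l.png

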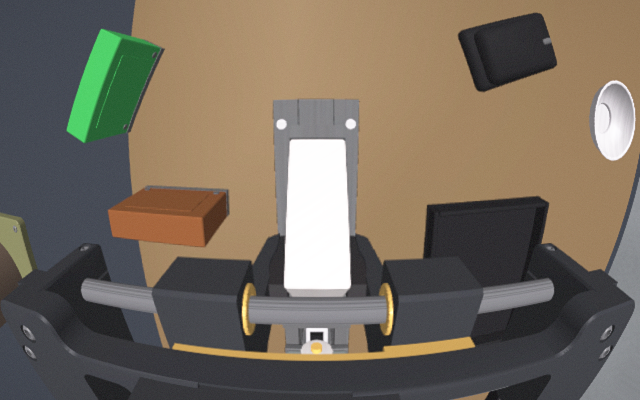

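View pics/ls_c.png

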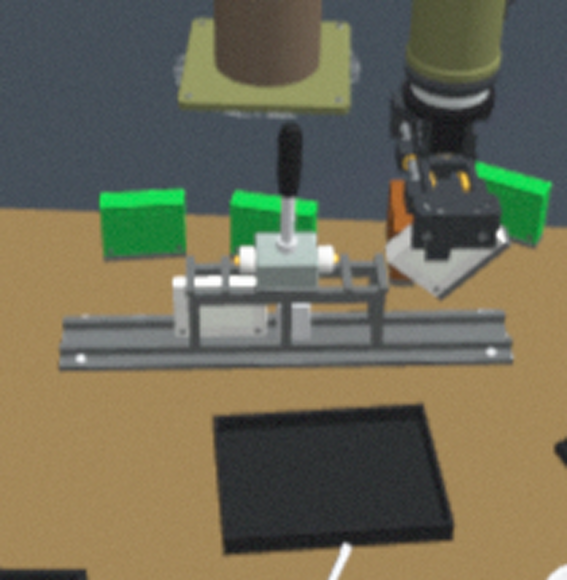

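```bash
python3 - <<'E'
from h import *
crop("pics/ls.png",360,170,430,240,8,"pics/ls_d.png")
print(viewer.outline_of("scene","thick_drive")[0]["bbox"])
s=r.get_state(); p=s["tool_pos"]-[0,0,-.005]
a=np.radians(94.5);u=np.array([np.cos(a),np.sin(a),0]);n=np.array([u[1],-u[0],0]);z=np.array([0,0,1.])
for f in (0,20,30,35,40,45):
    c,s_=np.cos(np.radians(f)),np.sin(np.radians(f)); U=u*c+z*s_; Z=-u*s_+z*c
    # grasp point: body coords (0,55 up)
    P=[p+n*.012+U*x+Z*(h-.055) for x,h in((-.0425,0),(.0425,0),(.0425,.07),(-.0425,.07))]
    print(f,((proj("scene",P)-[360,170])*8).round(0).tolist())
E
```

```text
[319.8, 191.6, 28.7, 24.7]
0 [[96.0, 443.0], [374.0, 439.0], [397.0, 257.0], [110.0, 261.0]]
20 [[163.0, 470.0], [433.0, 393.0], [376.0, 220.0], [98.0, 302.0]]
30 [[201.0, 476.0], [456.0, 365.0], [359.0, 205.0], [99.0, 323.0]]
35 [[220.0, 477.0], [464.0, 350.0], [349.0, 199.0], [101.0, 333.0]]
40 [[240.0, 477.0], [472.0, 335.0], [339.0, 193.0], [104.0, 343.0]]
45 [[260.0, 475.0], [478.0, 319.0], [327.0, 188.0], [109.0, 352.0]]
```

View pics/ls_d.png

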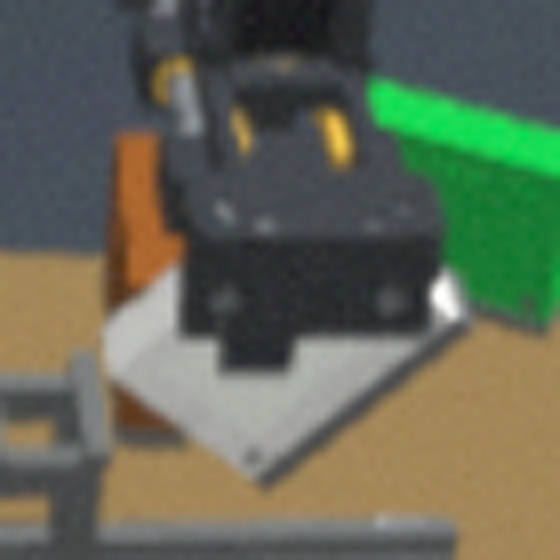

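The grasp is good (opening 23.9 mm), but the drive has tipped about 43° about the jaw axis. The outer end is up and the low corner is at crop (265,487), so it probably snagged under the roof edge as I lifted. I'll carry it over the tray, swing the low corner back against the inside of the tray's far wall, then level it on the floor.

```bash
python3 - <<'E'
from h import *
from scipy.spatial.transform import Rotation as R
s=r.get_state();M=R.from_quat(s["eef_rot"]).as_matrix()
a=np.radians(97.6);t=np.array([np.cos(a),np.sin(a),0]);print("t in tool",(M.T@t).round(3))
for d in (0,.045): print(d,(M.T@(np.array([.677,.082,s["tool_pos"][2]])+t*d-s["tool_pos"])*100).round(2))
E
```

```text
t in tool [ 0.999 -0.053 -0.001]
0 [-10.4   17.5   -0.02]
0.045 [-5.91 17.26 -0.02]
```

```bash
python3 -m inch '[[1,[0,1,-0.5],0],[1,[0,3,-1],0],[1,[0,5.5,-1],-1],[1,[-1,8.5,-1],-2],[1,[-2.5,11.5,-1],-3],[1,[-4,14,-1],-3],[1,[-5,16,-1],-3],[1,[-5.9,17.3,0],-3],[1,[-5.9,17.3,1.5],-3],[1,[-5.9,17.3,3],-3],[1,[-5.9,17.3,3.5],-3],[1,[-5.9,17.3,3.5],-3]]' 15
python3 - <<'E'
from h import *
im=viewer.snapshot("scene"); cv2.imwrite("pics/ms.png",im[:,:,::-1]); crop("pics/ms.png",290,190,440,335,4,"pics/ms_c.png")
s=r.get_state(); p=s["tool_pos"]+[0,0,.005]; print(s["tool_pos"],s["contact_force"])
from scipy.spatial.transform import Rotation as R
M=R.from_quat(s["eef_rot"]).as_matrix();u=M[:,0];n=M[:,1];z=-M[:,2]
for f in (35,40,45,50):
    c,s_=np.cos(np.radians(f)),np.sin(np.radians(f)); U=u*c+z*s_; Z=-u*s_+z*c
    P=[p+n*.012+U*x+Z*(h-.055) for x,h in((-.0425,0),(.0425,0),(.0425,.07),(-.0425,.07))]
    print(f,((proj("scene",P)-[290,190])*4).round(0).tolist())
a=np.radians(97.6);t=np.array([np.cos(a),np.sin(a),0]);n2=np.array([t[1],-t[0],0])
P=[np.array([.677,.082,.022])+t*i*.0925+n2*j*.0675 for i,j in((1,1),(1,-1),(-1,-1),(-1,1))]
print("tray",((proj("scene",P)-[290,190])*4).round())
E
```

```text
clock: 25.45
tool_pos: [0.6699, 0.128, 0.092]
eef_rot: [0.658, 0.753, -0.001, -0.001]
contact_force: [-0.1, -0.2, -2.2]
opening: 0.269
[0.67085872 0.12813633 0.09313966] [-0.08831947  0.82451922 -1.41135322]
35 [[323.0, 410.0], [455.0, 341.0], [390.0, 268.0], [255.0, 341.0]]
40 [[333.0, 409.0], [459.0, 334.0], [384.0, 266.0], [257.0, 346.0]]
45 [[344.0, 408.0], [462.0, 326.0], [378.0, 264.0], [259.0, 350.0]]
50 [[355.0, 406.0], [464.0, 318.0], [371.0, 262.0], [262.0, 355.0]]
tray [[429. 492.]
 [384. 312.]
 [ 72. 329.]
 [ 85. 511.]]
```

View pics/ms_c.png

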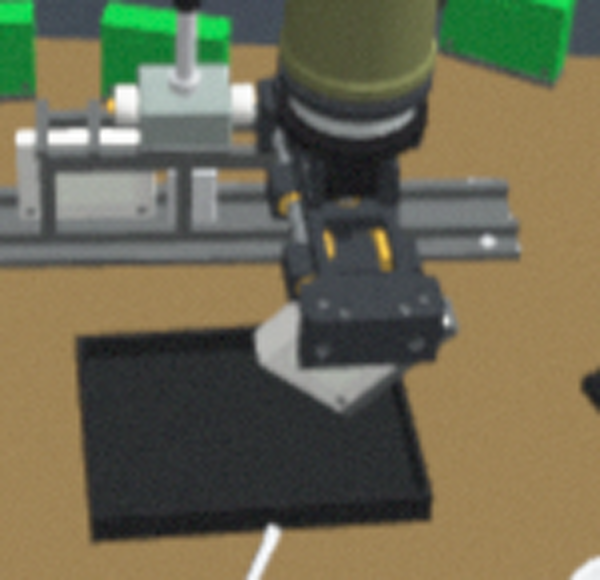

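```bash
python3 -m inch '[[1,[0.5,0,0.5],0],[1,[1.2,0,1.2],0],[1,[2,0,1.2],0],[1,[2.4,0,1.2],0],[1,[2.8,0,1.2],0],[1,[3.2,0,1.2],0],[1,[3.6,0,1.2],0],[1,[4,0,1.2],0],[1,[4.4,0,1.2],0],[1,[4.8,0,1.2],0],[1,[5.2,0,1.2],0],[1,[5.5,0,1.2],0],[1,[5.5,0,1.2],0]]' 15
python3 - <<'E'
from h import *
im=viewer.snapshot("scene"); cv2.imwrite("pics/ns.png",im[:,:,::-1]); crop("pics/ns.png",290,190,440,335,4,"pics/ns_c.png")
s=r.get_state(); p=s["tool_pos"]+[0,0,.005]; print(s["tool_pos"],s["contact_force"])
from scipy.spatial.transform import Rotation as R
M=R.from_quat(s["eef_rot"]).as_matrix();u=M[:,0];n=M[:,1];z=-M[:,2]
for f in (0,10,20,30,45):
    c,s_=np.cos(np.radians(f)),np.sin(np.radians(f)); U=u*c+z*s_; Z=-u*s_+z*c
    P=[p+n*.012+U*x+Z*(h-.055) for x,h in((-.0425,0),(.0425,0),(.0425,.07),(-.0425,.07))]
    print(f,((proj("scene",P)-[290,190])*4).round(0).tolist())
E
```

```text
clock: 26.8
tool_pos: [0.6646, 0.1825, 0.0816]
eef_rot: [0.659, 0.752, 0.0, -0.0]
contact_force: [-2.1, -0.7, 2.7]
opening: 0.269
[0.66462452 0.18242964 0.08165652] [-1.41990757 -1.18826209  0.53488341]
0 [[351.0, 406.0], [502.0, 398.0], [517.0, 308.0], [359.0, 316.0]]
10 [[368.0, 413.0], [520.0, 387.0], [512.0, 299.0], [355.0, 327.0]]
20 [[387.0, 418.0], [535.0, 374.0], [505.0, 290.0], [353.0, 337.0]]
30 [[408.0, 420.0], [547.0, 360.0], [496.0, 283.0], [353.0, 347.0]]
45 [[440.0, 418.0], [560.0, 337.0], [479.0, 275.0], [358.0, 361.0]]
```

View pics/ns_c.png

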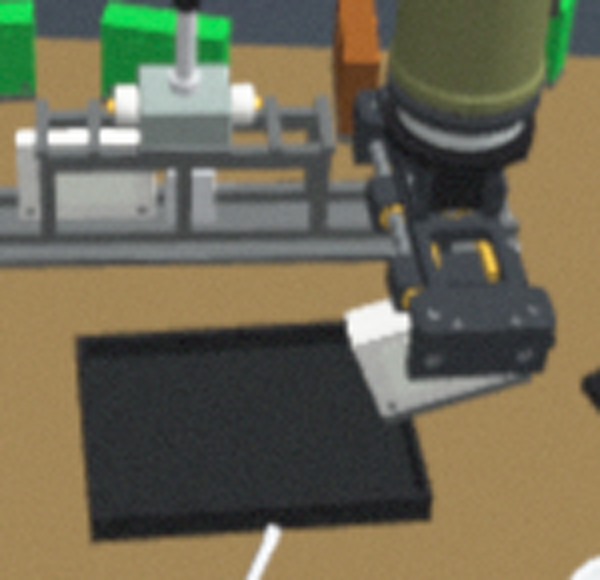

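```bash
python3 -m inch '[[1,[0,0,-1],0],[1,[-0.5,0,-2],0],[1,[-3,0,-2],0],[1,[-6,0,-2],0],[1,[-9,0,-1.5],0],[1,[-10,0,-0.5],0],[1,[-10,0,0.5],0],[1,[-10,0,1.2],0],[1,[-10,0,1.5],0],[1,[-10,0,1.7],0],[1,[-10,0,1.9],0],[1,[-10,0,2.1],0],[1,[-10,0,2.2],0],[1,[-10,0,2.3],0],[1,[-10,0,2.4],0],[1,[-10,0,2.4],0]]' 10
python3 - <<'E'
from h import *
im=viewer.snapshot("scene"); cv2.imwrite("pics/os.png",im[:,:,::-1]); crop("pics/os.png",290,190,440,335,4,"pics/os_c.png")
s=r.get_state(); p=s["tool_pos"]+[0,0,.005]; print(s["tool_pos"],s["contact_force"],s["opening"])
from scipy.spatial.transform import Rotation as R
M=R.from_quat(s["eef_rot"]).as_matrix();u=M[:,0];n=M[:,1];z=-M[:,2]
for f in (0,5,10,20):
    c,s_=np.cos(np.radians(f)),np.sin(np.radians(f)); U=u*c+z*s_; Z=-u*s_+z*c
    P=[p+n*.012+U*x+Z*(h-.055) for x,h in((-.0425,0),(.0425,0),(.0425,.07),(-.0425,.07))]
    print(f,((proj("scene",P)-[290,190])*4).round(0).tolist())
E
```

```text
clock: 28.45
tool_pos: [0.6771, 0.0923, 0.0604]
eef_rot: [0.657, 0.754, 0.004, -0.003]
contact_force: [-5.2, 7.6, 11.9]
opening: 0.27
[0.67709074 0.09226121 0.0604117 ] [-5.42928672  7.35564011 11.82582087] 0.2695856680412741
0 [[188.0, 443.0], [339.0, 433.0], [345.0, 345.0], [189.0, 355.0]]
5 [[197.0, 446.0], [347.0, 428.0], [343.0, 340.0], [187.0, 360.0]]
10 [[206.0, 450.0], [355.0, 422.0], [340.0, 336.0], [185.0, 365.0]]
20 [[226.0, 454.0], [370.0, 409.0], [333.0, 328.0], [184.0, 375.0]]
```

View pics/os_c.png

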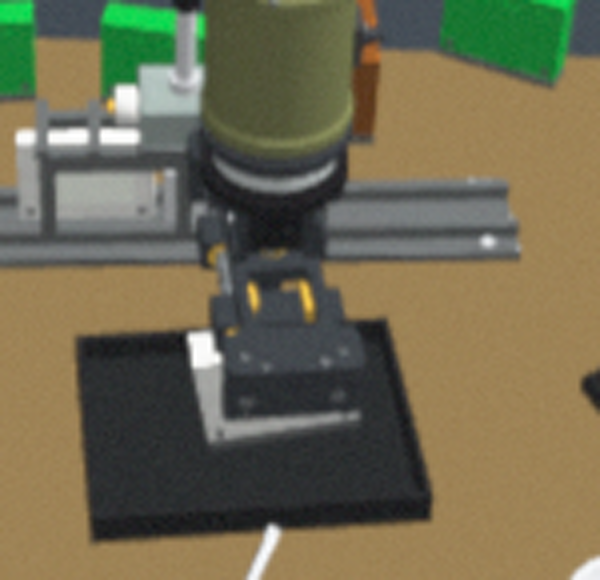

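```bash
python3 -m inch '[[1,[0,0,0],0],[1,[0,0,0],0],[1,[0,0,0.1],0],[1,[0,0,0.2],0],[1,[0,0,0.3],0],[1,[0,0,0.3],0],[1,[0,0,0.3],0]]' 4
python3 - <<'E'
from h import *
im=viewer.snapshot("scene"); cv2.imwrite("pics/ps.png",im[:,:,::-1]); crop("pics/ps.png",290,190,440,335,4,"pics/ps_c.png")
s=r.get_state(); p=s["tool_pos"]+[0,0,.005]; print(s["tool_pos"],s["contact_force"],s["opening"])
from scipy.spatial.transform import Rotation as R
M=R.from_quat(s["eef_rot"]).as_matrix();u=M[:,0];n=M[:,1];z=-M[:,2]
for f in (0,5,10):
    c,s_=np.cos(np.radians(f)),np.sin(np.radians(f)); U=u*c+z*s_; Z=-u*s_+z*c
    P=[p+n*.012+U*x+Z*(h-.055) for x,h in((-.0425,0),(.0425,0),(.0425,.07),(-.0425,.07))]
    print(f,((proj("scene",P)-[290,190])*4).round(0).tolist())
E
```

```text
clock: 29.2
tool_pos: [0.6776, 0.0814, 0.054]
eef_rot: [0.659, 0.752, -0.001, 0.0]
contact_force: [0.3, 0.6, -0.4]
opening: 0.271
[0.67760305 0.08133577 0.05407819] [ 0.65610725  1.03594804 -0.2120987 ] 0.2719698330117123
0 [[167.0, 449.0], [317.0, 441.0], [325.0, 354.0], [168.0, 362.0]]
5 [[176.0, 453.0], [326.0, 436.0], [322.0, 349.0], [166.0, 367.0]]
10 [[185.0, 456.0], [334.0, 430.0], [320.0, 345.0], [165.0, 372.0]]
```

View pics/ps_c.png

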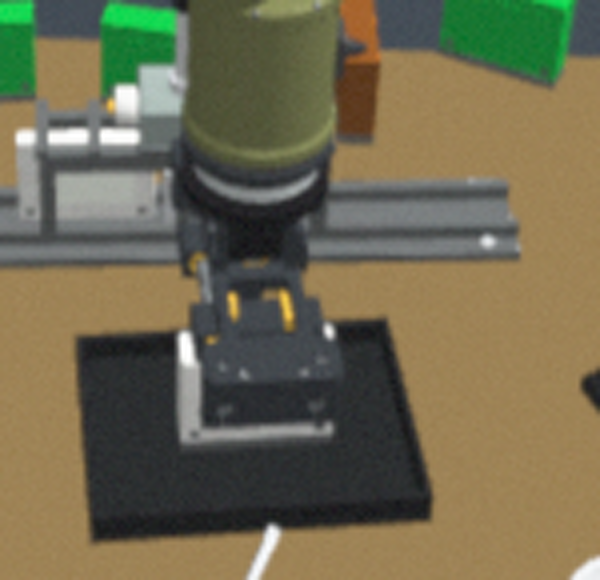

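```bash
python3 -m inch '[[0.7,[0,0,0],0],[0.6,[0,0,0],0],[0.5,[0,0,0],0],[0.4,[0,0,0],0],[0.4,[0,0,0],0],[0.4,[0,0,0],0]]' 4
python3 - <<'E'
from h import *
im=viewer.snapshot("scene"); cv2.imwrite("pics/qs.png",im[:,:,::-1]); crop("pics/qs.png",290,190,440,335,4,"pics/qs_c.png")
im=viewer.snapshot("wrist"); cv2.imwrite("pics/qw.png",im[:,:,::-1])
E
```

```text
clock: 29.85
tool_pos: [0.6779, 0.0826, 0.0548]
eef_rot: [0.659, 0.752, -0.0, 0.0]
contact_force: [-1.0, 0.3, -0.6]
opening: 0.6
```

View pics/qs_c.png

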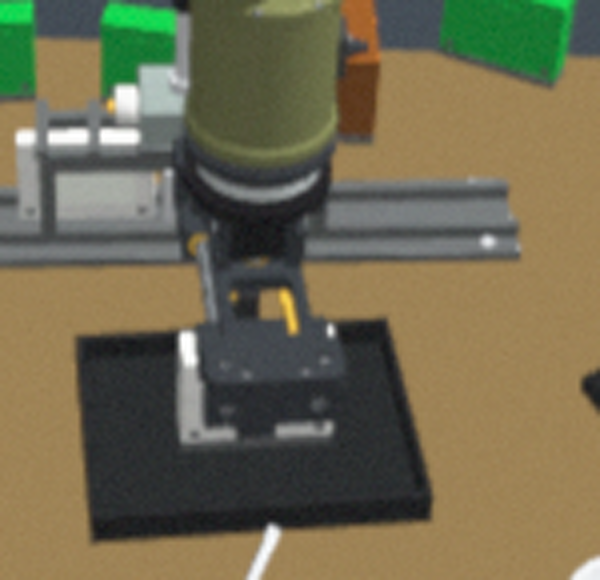

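View pics/qw.png

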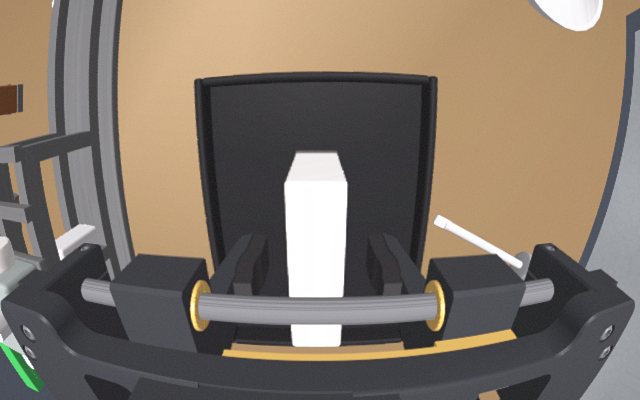

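The drive stands level and didn't move on release; its bottom edge is still at (180–333, ~440). The fingers are clear on both sides, so I'll retreat straight up.

```bash
python3 -m inch '[[0.4,[0,0,-1],0],[0.4,[0,0,-3],0],[0.4,[0,0,-6],0],[0.4,[0,0,-10],0],[0.4,[0,0,-14],0],[0.4,[0,0,-18],0],[0.4,[0,0,-22],0],[0.4,[3,4,-24],0],[0.4,[7,4,-24],0],[0.4,[11,4,-24],0],[0.4,[15,4,-24],0],[0.4,[19,2,-24],0],[0.4,[22,0,-24],0],[0.4,[22,0,-24],0],[0.4,[22,0,-24],0]]' 4
python3 - <<'E'
from h import *
im=viewer.snapshot("scene"); cv2.imwrite("pics/rs.png",im[:,:,::-1]); crop("pics/rs.png",240,140,440,335,3,"pics/rs_c.png")
im=viewer.snapshot("top"); cv2.imwrite("pics/rt.png",im[:,:,::-1]); crop("pics/rt.png",190,80,440,270,3,"pics/rt_c.png")
s=r.get_state(); print(s["clock"],s["tool_pos"],s["contact_force"])
o=viewer.outline_of("scene","thick_drive"); print([(round(x["p"],2),np.round(x["bbox"])) for x in o])
a=np.radians(97.6);t=np.array([np.cos(a),np.sin(a)]);n=np.array([t[1],-t[0]]);c=np.array([.6776,.0814])
P=[[*(c+t*i*.0425+n*j*.012),h] for h in(.005,.075) for i in(-1,1) for j in(-1,1)]
q=proj("scene",P);print(q.min(0),q.max(0)-q.min(0))
E
```

```text
clock: 31.45
tool_pos: [0.6484, 0.3016, 0.2956]
eef_rot: [0.658, 0.753, 0.0, 0.0]
contact_force: [1.6, -0.4, -0.4]
opening: 0.599
31.55 [0.65014316 0.29904704 0.29508581] [ 0.60193836 -0.78403443 -0.13634133]
[(0.93, array([320., 189.,  27.,  29.])), (0.92, array([332., 272.,  43.,  31.])), (0.88, array([372., 187.,  12.,  42.])), (0.79, array([264., 191.,  36.,  26.])), (0.75, array([398., 182.,  35.,  30.]))]
[330.88052976 270.1661387 ] [40.34892284 31.90097262]
```

View pics/rs_c.png

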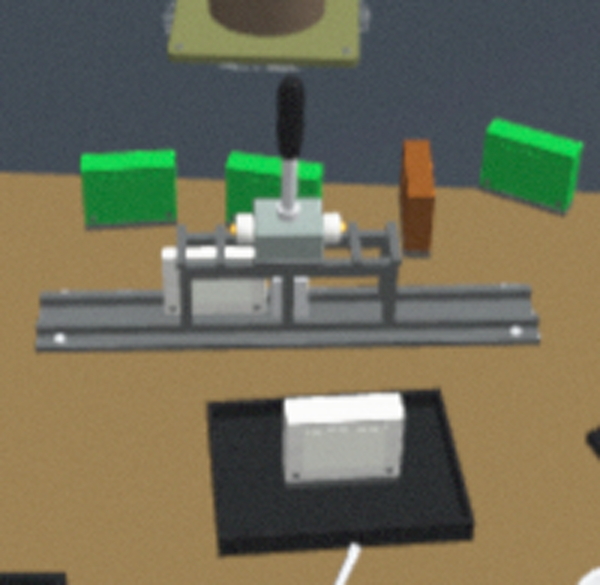

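View pics/rt_c.png

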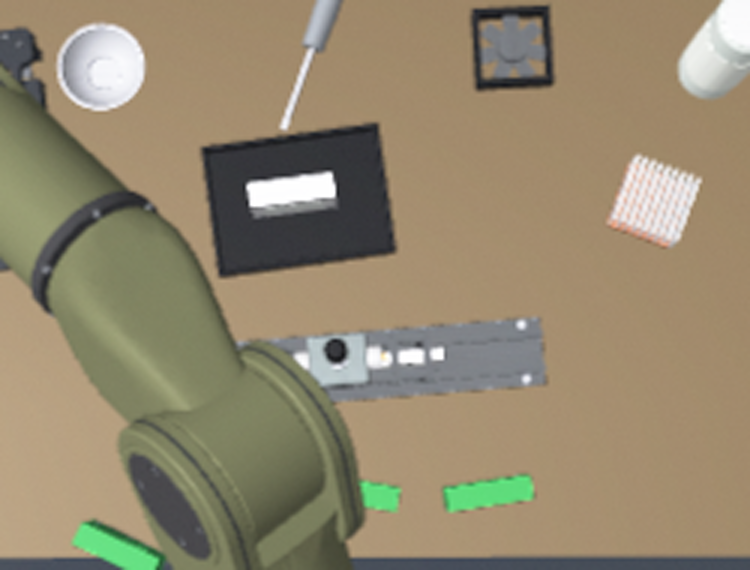

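```bash
python3 - <<'E'
from h import *
a=cv2.imread("pics/a_scene.png").astype(int);b=cv2.imread("pics/rs.png").astype(int)
d=abs(a-b).max(2)
print("mouse diff",d[270:320,430:490].mean(),"heatsink",d[258:305,165:220].mean(),"slim",d[215:250,293:328].mean(),"lever",d[160:215,325:345].mean())
print(r.finish_job())
E
```

```text
mouse diff 3.394 heatsink 2.3779497098646036 slim 2.6865306122448978 lever 4.040909090909091
the job is handed in; nothing more can be done
None
```

The thick drive was pushed out and is now standing on its foot near the middle of the black tray. I handed the job in at about 31.6 s of the 64 s allowed.

- **Ejecting:** I pushed the lever toward the thick drive's bay (world +y) and held it until the drive stopped about 133 mm from the dock's centre. I then backed off and let the lever return by itself. When I gripped the drive about 10 s later, the lever was upright to within a small residual lean.
- **A problem on the lift:** The drive tipped about 45° in the jaws when I lifted it, probably from catching the edge of the roof. I turned it back gently against the inside of the tray's wall, then levelled it on the tray floor. The pressing there peaked at about 12 N upward in the readings I took. On easing the grip it slipped the last few millimetres level, so that part was less gentle than planned. It did not move when I let go.
- **Last checks:**
  - The drive's outline in the scene picture agrees to about 3 px with where a drive standing level in the tray should appear.
  - The lever looks upright.
  - The slim drive, heatsink and mouse show no change beyond image noise against the first picture.
  - The gripper is clear of everything, with about zero force on it.
- **Not checked:** I did not measure the drive's exact tilt or the ram's final position. In the pictures the ram looks back in the middle.

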